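# Tip a mask carton onto its back and press it home in its holder

### The arm

A 6-joint arm with a two-finger parallel gripper is mounted at the origin on the work surface. World frame = base frame: x ahead of the robot, y to its left, z up, the work surface at z = 0. Lengths are in mm, angles in rad, forces in N, time in s.
With the tool pointing down it reaches from about 275 to 850 mm from the base axis. Payload 5.2 kg.
Tool frame: the origin (TCP) lies at the very end of the fingers, on their centre line; the grasp point (between the pads) lies 19 mm behind it; z points along the fingers, y is the line along which they close (so a half turn about z gives the same grasp; the last joint's range is limited). The gripper opens to 85 mm and grips with 20 to 120 N. Pads are 22 mm wide; open, the fingers measure 114 mm over their backs; the gripper's body (76 mm by 85 mm) begins 54 mm behind the grasp point. The pads swing forward as they close: fully open they stand 13 mm farther back than shut.
Start: joints at [1.1, 0.259, 1.535, -0, 1.348, -0.203], TCP at [145.513, 530.406, 194.91] pointing down, gripper open.
Joint ranges: [-3.14, 3.14], [-0.91, 2.08], [0.19, 2.58], [-1.22, 4.36], [0.22, 2.71], [-3.12, 3.12]. Speed limits (rad/s): [2.57, 2.57, 3.14, 3.14, 3.14, 3.14].

### API

Orientations are given as a unit quaternion [w, x, y, z].
In Python, from bench import r gives the robot as it stands.
- The arm moves only by the tool move_arm, never from a script. Its argument "plan" is a list of rows, each a list of 2 entries, a list of its own where there are three numbers: the shift along the world's x, y, z in cm, then the turn, a rotation vector about the world's x, y, z in rad. A call has 1 to 10 rows; each row is the pose to reach, as a shift and turn from the pose commanded when the call began; what a row does not reach only later rows make up. A row lasts 1/12 s, in which the tool goes at most 41.7 mm and 7.16 degrees, less where a joint would pass 70% of its speed; a pose out of reach is approached as far as the arm can. A call with a gripper value outside its range is refused whole. "grip" is the opening, from -1 (shut) to 1 (fully open), so that 0 is half open, set as the call begins (left out, the last holds). The fingers move at their own pace and stop on an object; "force" is the grip in N (left out, the last holds). Time passes only in rows, so rows that repeat a pose let the fingers close. It gives the time, the measured TCP pose, the force, the opening and the grip force at its end, in the units of the state.
- r.observe(): the state, without advancing time (a new reading comes with each control period).
- r.read_camera(name): name is "scene" or "top" or "wrist"; returns a dict with "image" (480x640x3 uint8, red, green, blue), "intrinsics" (3x3 intrinsics, pixels), "R" (3x3) and "t" (3): a world point X has camera coordinates R X + t; the wrist camera has in their place "mount" (4x4, takes a point from camera to tool coordinates, whose origin is the TCP and whose axes are the flange's). Camera axes: x right, y down, z forward; pixel columns grow to the right and rows downward; lengths in mm; the calibration is good to about 2 mm. A picture is of the moment at which its call begins: read the wrist's pose just before it. There is no depth.
- r.close_job(): hands the job in; it is judged then, once.
The state is a dict: "time": time; "qpos": joint angles; "qd": joint speeds; "tau": joint torques, N m; "position": TCP position; "ee_rot": TCP orientation; "wrist_force": force on the tool from outside, world axes, zero at the start; "moment": the same for the moment, N m; "opening": finger opening in mm; "gripper_force": force on a finger pad.
Only numpy, scipy, OpenCV 4.12 (cv2) and the standard library are available. Lean on these libraries where they do the work, as an engineer would, in place of code of your own. Each camera call takes 0.05 s, during which the arm holds its last target. There are 200 camera calls.

### The job

The carton of face masks stands on end: push it high on its blue-window side so that it topples onto its plain back, window up, towards the blue holder. Then, without lifting it, slide it striped end first between the holder's side walls and press it home against the rubber bumper with a firm but gentle push, about 10 N for a second and never 20 N there, and leave it lying there. Leave the other things on the desk where they are.

Things in the scene. Friction and masses are not known exactly. Their poses are not given: they have to be found in the camera images.
- carton: white carton of masks, 0.2 to 0.42 kg, standing on end: 90 mm (own x) by 100 (own y) by 180 tall (own z); too wide to grip. Origin: centre of its underside as it stands (trailing end once it lies). Own -x face: blue window; own +x face: plain brown back, to end underneath. Toppled rightly, own z points into the holder and own x down. Pushed near its top it tips, pushed low it slides
- window (a point): centre of the carton's blue window face (own -x face), half way along its 180 mm length
- carton_centre (a point): middle of the carton. The carton starts about 290 to 330 mm before the holder's mouth, its back towards the holder, within about 9 degrees and 15 mm of the holder's line. It falls by itself once leaned about 27 degrees, then lies 90 mm high
- carton_lead (a point): centre of the carton's end face with the teal stripe round it (top end as it stands; leading end when it lies and slides)
- holder: blue holder fixed to the desk: two side walls 40 mm high, 6 thick, 120 long, 106 mm apart inside, no floor (the carton slides on the desk). Origin: middle of the mouth, on the desk; own x points into the bay, z up. Walls run from x = 0 to 120 mm; lead-in wings flare out from them to 155 mm apart at x = -50 mm. When home the carton sticks out of the mouth by 50 to 70 mm
- backplate: blue plate across the holder's far end, front face at x = 160 mm (its frame is the holder's). On it, on a stiff screw that does not give, a black rubber bumper 70 mm wide, 5 to 55 mm high. Its face is 110 to 130 mm from the mouth, set anew each time, not measured: feel for it. Sliding the carton takes 1 to 4 N; the bumper must feel 5 to 20 N for 0.3 s, never more; 4 to 20 N per mm of push
- tape: a roll of yellow tape lying flat, 90 mm across, 24 mm high; origin at the centre of its underside; bystander, leave alone
- sanitizer: a hand sanitizer bottle, 52 mm across, 130 mm tall; origin at the centre of its underside; bystander, leave alone
- water: a water bottle with a red cap, 64 mm across, 210 mm tall; origin at the centre of its underside; bystander, leave alone
- mug: a white mug, 76 mm across, 90 mm tall; origin at the centre of its underside; bystander, leave alone
- walkie: a black walkie-talkie standing on end, 34 x 58 mm, 200 mm tall with its aerial; origin at the centre of its underside; bystander, leave alone
- stapler: a red stapler, 140 x 34 mm, 45 mm high; origin at the centre of its underside; bystander, leave alone
Not all that is in view belongs to the job. Leave any green or orange look-alike of the carton alone.

How it is judged (in metres and radians):
On the way, in this order (a step that is already met when the one before it is completed fails the run):
1. the carton lies on its back, window up, still short of its seat (height (world z) of window above 0.084 m and angle between carton's own z axis and vertical between 1.5 and 1.64 rad and x of carton_lead in the frame of holder below 0.08 m and linear speed of carton below 0.3 m/s), for 0.1 s.
2. the carton, window up and straight between the side walls, is pressed on the bumper with 5 to 20 N for 0.3 s (height (world z) of window above 0.084 m and angle between carton's own z axis and vertical between 1.5 and 1.64 rad and x of carton_lead in the frame of holder above 0.1 m and y of carton_lead in the frame of holder between -0.007 and 0.007 m and angle between the z axis of carton and the x axis of holder, either way round below 0.07 rad and contact force between carton and backplate between 5 and 20 N), for 0.3 s.
At the end, for the whole second after the job is handed in: The carton lies flat on its back at rest, window up (window above 84 mm, within about 4 degrees of level), its leading end more than 100 mm inside the holder's mouth, within 7 mm of the holder's middle line and 4 degrees of its direction, after having been pressed on the bumper (height (world z) of window above 0.084 m and angle between carton's own z axis and vertical between 1.5 and 1.64 rad and x of carton_lead in the frame of holder above 0.1 m and y of carton_lead in the frame of holder between -0.007 and 0.007 m and angle between the z axis of carton and the x axis of holder, either way round below 0.07 rad and linear speed of carton below 0.01 m/s); the robot touches nothing.
It fails at once if the carton is pressed on the bumper or backplate with 20 N or more (contact force between carton and backplate above 20 N).
It fails at once if the carton is lifted off the desk instead of tipped and slid (its middle above 118 mm) (height (world z) of carton_centre above 0.118 m).
It fails at once if a bystander is moved more than 25 mm (distance of any of tape, sanitizer, water, mug, walkie, stapler from where it was at the start of the episode above 0.025 m).
It also fails if it takes over 64 s, if anything falls off the work surface, if the arm or the gripper's body presses on something with over 40 N, if the wrist force passes 120 N, or if a joint passes its speed limit or range.

## Working session

There is one attempt and no reset: what is moved stays moved. The work goes in short steps, Python scripts to look and compute and a tool call to move; the robot and the scene stay as the last step left them, time stands still between calls to the robot, and variables do not carry over. Pictures are saved under pics/ and viewed, at most 10 in all, crops included, and the job is handed in when it is done.

Besides the shell and the picture viewer there is one more tool, called after "Emit:" in YAML: its name, and indented under it one key for each argument. move_arm: Moves the arm, as the interface text tells. Its arguments: {"type":"object","properties":{"plan":{"type":"array","items":{"type":"array"}},"grip":{"type":"number"},"force":{"type":"number"}},"required":["plan"]}

```bash
mkdir -p pics; ls; python3 - <<'E'
from bench import r
import cv2
for n in("scene","top"):
    c=r.read_camera(n);cv2.imwrite(f"pics/{n}1.png",c["image"][:,:,::-1]);print(c["intrinsics"],c["R"],c["t"])
print(r.observe())
E
```

```text
pics
[[623.72019362   0.         319.591042  ]
 [  0.         623.72019362 244.05290786]
 [  0.           0.           1.        ]] [[-0.96372904 -0.26662435  0.01173889]
 [-0.22269341  0.77913961 -0.58595999]
 [ 0.14708497 -0.56732083 -0.81025495]] [ 485.3036793   173.1967131  1897.31741635]
[[591.00630704   0.         318.25966805]
 [  0.         591.00630704 232.00562977]
 [  0.           0.           1.        ]] [[ 0.0085596  -0.99995768 -0.0033716 ]
 [-0.99517984 -0.0081892  -0.09772427]
 [ 0.09769252  0.00419183 -0.99520782]] [  11.89289738  498.78441058 1787.03350136]
{'time': 0.1, 'qpos': array([ 1.10016106e+00,  2.59310737e-01,  1.53594262e+00, -3.47635088e-06,
        1.34801345e+00, -2.02778688e-01]), 'qd': array([-0.00117704, -0.00092972, -0.00227987, -0.00136085, -0.00167171,
        0.00014135]), 'tau': array([ 1.28064348e-03, -4.46975183e+01, -2.91244715e+01, -3.56701439e-04,
        6.24521374e-03, -4.01040506e-05]), 'position': array([145.29146926, 529.92115451, 194.14846939]), 'ee_rot': array([-2.74954598e-04,  1.33527847e-01,  9.91044708e-01, -7.90633681e-04]), 'wrist_force': array([-0.66796691,  0.91612944,  0.95918946]), 'moment': array([-0.00450785, -0.01927564,  0.02370391]), 'gripper_force': 0.0, 'opening': 85.03722458258623}
```

View pics/scene1.png

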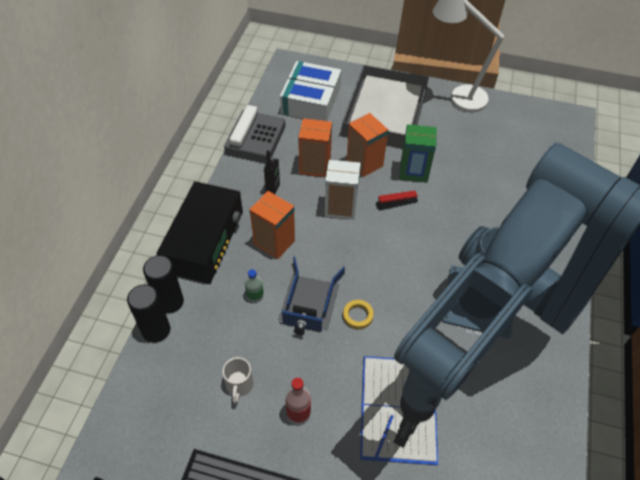

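View pics/top1.png

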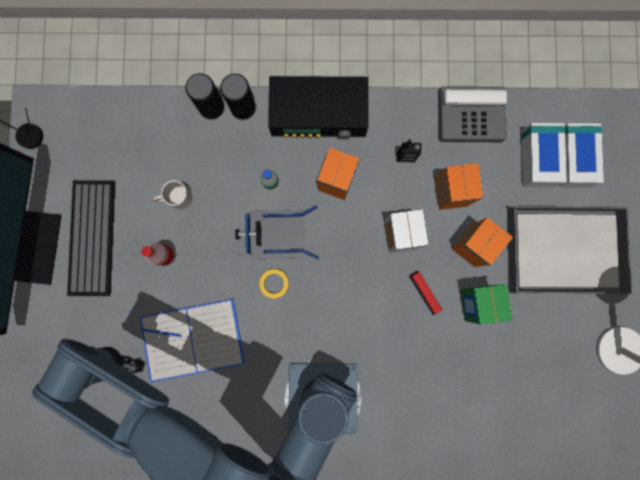

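```bash
python3 - <<'E'
import cv2,numpy as np
s=cv2.imread("pics/scene1.png");t=cv2.imread("pics/top1.png")
f=lambda i,x,y,w,h:cv2.resize(i[y:y+h,x:x+w],(400,300),interpolation=cv2.INTER_CUBIC)
o=np.vstack([np.hstack([f(t,370,190,80,60),f(t,225,195,108,81)]),np.hstack([f(s,295,150,100,75),f(s,260,250,108,81)])])
cv2.imwrite("pics/crop.png",o)
E
```

```text
(no output)
```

View pics/crop.png

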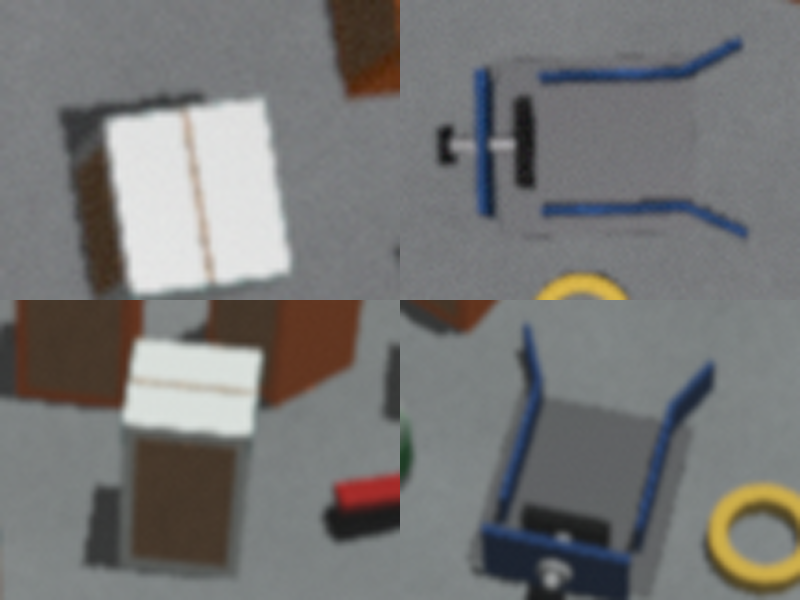

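```bash
cat >m.py <<'E'
from bench import r
import numpy as np
def ray(c,p,z):
    d=c["R"].T@np.linalg.inv(c["intrinsics"])@[p[0],p[1],1]; o=-c["R"].T@c["t"]
    return (o+d*(z-o[2])/d[2])
E
python3 - <<'E'
from m import *
np.set_printoptions(precision=1,suppress=True)
t=r.read_camera("top");s=r.read_camera("scene")
def P(n,c,ps,z):
    print(n,*[ray(c,p,z)[:2] for p in ps])
P("ctop",t,[(391,213.6),(423,209.4),(428,244.4),(396.4,249)],180)
P("ctop s",s,[(325.5,182.5),(357.5,184.5),(328.5+.5,160.5-.5),(360.5,162.5)],180)
P("cbase s",s,[(326.2,216.2),(353.7,218.7)],0)
k=108/400
P("hold t",t,[(225+x*k,195+y*k) for x,y in [(140,77),(288,72),(340,42),(142,210),(287,206),(347,234)]],40)
P("hold s",s,[(260+x*k,250+y*k) for x,y in [(138,85),(268,112),(238,248),(103,215)]],40)
P("orange t",t,[(438,210-2),(482,203),(453,247),(475,265),(511,238),(489,219)],180)
P("tape",t,[(273,283.5)],12)
E
```

```text
ctop [ 537.  -188.4] [ 549.6 -278.3] [ 451.1 -291.4] [ 437.5 -203.1]
ctop s [ 536.1 -178.3] [ 438.9 -197.8] [ 550.3 -273.4] [ 451.2 -290.7]
cbase s [ 533.  -189.3] [ 442.2 -204.3]
hold t [545.4 185.5] [550.5  63.7] [575.8  21.1] [435.8 181.9] [440.1  63.3] [417.6  14. ]
hold s [552.9  78.9] [443.2  75. ] [433.6 203.7] [544.3 204.2]
orange t [ 553.9 -320.4] [ 569.1 -444.2] [ 444.4 -361.1] [ 394.7 -421.5] [ 471.  -523.4] [ 524. -463.]
tape [340.4 153.3]
```

Candidates in the top view: the white carton at (408,229), orange boxes at (340,172), (459,186) and (485,242), a green one at (487,304), and flat white boxes at (548,150) and (585,150). The crop shows a white top and brown back facing the holder at (408,229), so that is the carton. The holder mouth is at (303,232).

Emit:
move_arm:
  plan:
    - [[0,0,4],[0,0,0]]
    - [[0,0,8],[0,0,0]]
    - [[1,-2,11],[0,0,-0.1]]
    - [[2.5,-5.5,11],[0,0,-0.2]]
    - [[4,-9,11],[0,0,-0.3]]
    - [[5.5,-12.5,11],[0,0,-0.4]]
    - [[7,-16,11],[0,0,-0.5]]
    - [[8.5,-19.5,11],[0,0,-0.6]]
    - [[10,-23,11],[0,0,-0.7]]
    - [[11.5,-26.5,11],[0,0,-0.8]]
  grip: 0

```text
time: 1.03
position: [260.5, 263.7, 304.9]
ee_rot: [0.0, 0.511, 0.86, 0.0]
wrist_force: [0.8, -1.0, 1.0]
opening: 43.1
gripper_force: 0.0
```

Emit:
move_arm:
  plan:
    - [[2,-3.5,0],[0,0,-0.1]]
    - [[4,-7,0],[0,0,-0.2]]
    - [[6,-10.5,0],[0,0,-0.3]]
    - [[8,-14,0],[0,0,-0.4]]
    - [[10,-17.5,0],[0,0,-0.46]]
    - [[12,-21,0],[0,0,-0.46]]
    - [[14,-24.5,0],[0,0,-0.46]]
    - [[16,-28,0],[0,0,-0.46]]
    - [[17.5,-28,0],[0,0,-0.46]]
    - [[17.5,-28,0],[0,0,-0.46]]

```text
time: 1.87
position: [437.5, -17.1, 304.1]
ee_rot: [-0.0, 0.693, 0.72, -0.0]
wrist_force: [-1.3, 0.7, 0.1]
opening: 42.8
gripper_force: 0.0
```

Emit:
move_arm:
  plan:
    - [[2,2,3],[0,0,0]]
    - [[4,4,6],[0,0,0]]
    - [[6,6,9],[0,0,0]]
    - [[6,7,11],[0,0,0]]
    - [[6,7,11],[0,0,0]]
    - [[6,7,11],[0,0,0]]

```text
time: 2.37
position: [495.2, 56.7, 415.7]
ee_rot: [0.001, 0.691, 0.723, 0.0]
wrist_force: [0.6, 0.6, -0.1]
opening: 42.7
gripper_force: 0.0
```

```bash
cat >>m.py <<'E'
from scipy.spatial.transform import Rotation as Ro
def wrist(fn):
    import cv2
    o=r.observe();c=r.read_camera("wrist");q=o["ee_rot"]
    cv2.imwrite(fn,c["image"][:,:,::-1])
    Rt=Ro.from_quat([q[1],q[2],q[3],q[0]]).as_matrix();M=c["mount"]
    Rc=Rt@M[:3,:3];tc=Rt@M[:3,3]+o["position"]
    return {"intrinsics":c["intrinsics"],"R":Rc.T,"t":-Rc.T@tc,"mount":M}
E
python3 - <<'E'
from m import *
import pickle
c=wrist("pics/w1.png");pickle.dump(c,open("w1.pkl","wb"));print(c)
E
```

```text
{'intrinsics': array([[430.49703648,   0.        , 322.97307551],
       [  0.        , 430.49703648, 243.93486391],
       [  0.        ,   0.        ,   1.        ]]), 'R': array([[ 0.9989258 ,  0.04631135,  0.00158076],
       [ 0.04355852, -0.95009211,  0.30891363],
       [ 0.01580807, -0.30851294, -0.95108878]]), 't': array([-499.46204815,  -74.83545972,  599.00119499]), 'mount': array([[ 4.74426013e-04, -9.51179972e-01, -3.08636413e-01,
         8.01069157e+01],
       [ 9.99999887e-01,  4.46928739e-04,  1.59787672e-04,
         1.45568061e+00],
       [-1.40483503e-05, -3.08636454e-01,  9.51180077e-01,
        -1.77965670e+02],
       [ 0.00000000e+00,  0.00000000e+00,  0.00000000e+00,
         1.00000000e+00]])}
```

View pics/w1.png

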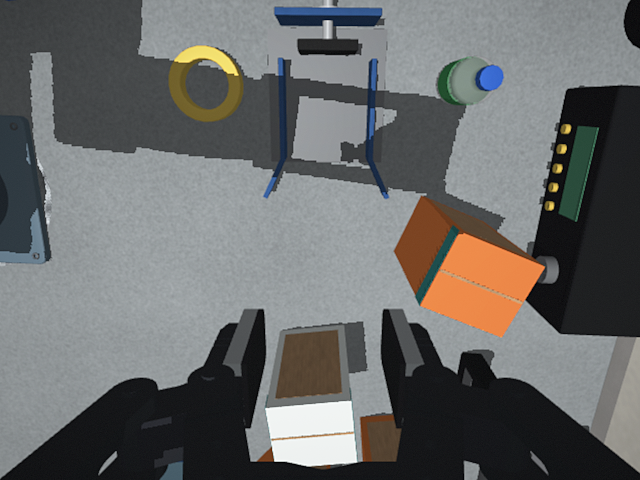

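The wrist view shows the holder: wall tops from (282,58) to (285,157) and from (375,59) to (371,157), with the backplate ends at (276,13) and (382,13). The carton's base edge runs from (276,397) to (350,392) with the lid below it.

```bash
python3 - <<'E'
from m import *
import pickle
np.set_printoptions(precision=1,suppress=True)
c=pickle.load(open("w1.pkl","rb"))
for z,ps in[(40,[(282,59),(285,157),(374,59),(371,157),(266,195),(386,195)]),(60,[(276,10),(382,10)]),(0,[(287,331),(343,325)]),(180,[(266,406),(353,402),(355,463)])]:
    print(z,*[ray(c,p,z)[:2] for p in ps])
E
```

```text
40 [442.7 185.5] [448.4  70.9] [551.7 190.5] [557.4  75.9] [424.6  20.9] [580.9  28. ]
60 [437.  233.5] [554.3 239. ]
0 [ 453.4 -200.2] [ 539.6 -185.8]
180 [ 443.2 -196.2] [ 542.8 -186.2] [ 551.2 -274.1]
```

Emit:
move_arm:
  plan:
    - [[0,-4,-1],[0,0,0]]
    - [[0,-8,-3],[0,0,0]]
    - [[0,-12,-5],[0,0,0]]
    - [[0,-16,-7],[0,0,0]]
    - [[0,-20,-9],[0,0,0]]
    - [[0,-24,-11],[0,0,0]]
    - [[0,-28,-12],[0,0,0]]
    - [[0,-32,-13],[0,0,0]]
    - [[0,-36,-13],[0,0,0]]
    - [[0,-39.5,-13],[0,0,0]]

```text
time: 3.25
position: [493.0, -334.9, 282.2]
ee_rot: [-0.003, 0.692, 0.722, 0.0]
wrist_force: [0.4, 0.2, 1.1]
opening: 42.5
gripper_force: 0.0
```

Emit:
move_arm:
  plan:
    - [[0,0,-3],[0,0,0]]
    - [[0,0,-6],[0,0,0]]
    - [[0,0,-9],[0,0,0]]
    - [[0,0,-11.5],[0,0,0]]
    - [[0,0,-12.8],[0,0,0]]
    - [[0,0,-12.8],[0,0,0]]
    - [[0,0,-12.8],[0,0,0]]

```text
time: 3.83
position: [493.8, -333.2, 155.6]
ee_rot: [-0.002, 0.692, 0.722, -0.0]
wrist_force: [-0.1, -0.2, 0.5]
opening: 42.9
gripper_force: 0.0
```

Push at a moderate speed, about 12 cm/s.

Emit:
move_arm:
  plan:
    - [[0,1,0],[0,0,0]]
    - [[0,2,0],[0,0,0]]
    - [[0,3,0],[0,0,0]]
    - [[0,4,0],[0,0,0]]
    - [[0,5,0],[0,0,0]]
    - [[0,6,0],[0,0,0]]
    - [[0,7,0],[0,0,0]]
    - [[0,8,0],[0,0,0]]

```text
time: 4.5
position: [495.6, -253.0, 157.2]
ee_rot: [0.0, 0.692, 0.722, 0.0]
wrist_force: [-0.0, -0.0, -0.8]
opening: 42.6
gripper_force: 0.0
```

```bash
python3 - <<'E'
from m import *
import cv2
a=r.read_camera("top")["image"][150:300,360:520,::-1];b=r.read_camera("scene")["image"][110:260,280:440,::-1]
cv2.imwrite("pics/t2.png",cv2.resize(np.hstack([a,b]),None,fx=2.5,fy=2.5,interpolation=2))
E
```

```text
(no output)
```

View pics/t2.png

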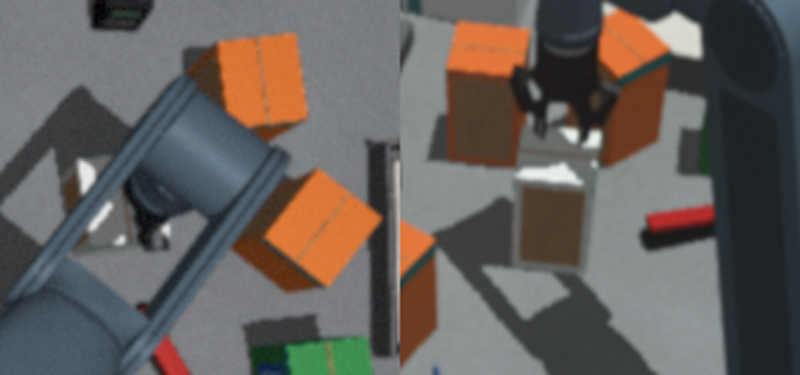

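The carton is still nearly upright, with the fingers close behind it. I'll keep pushing.

Emit:
move_arm:
  plan:
    - [[0,1,0],[0,0,0]]
    - [[0,2,0],[0,0,0]]
    - [[0,3,0],[0,0,0]]
    - [[0,4,0],[0,0,0]]
    - [[0,5,0],[0,0,0]]

```text
time: 5.02
position: [495.4, -203.1, 156.9]
ee_rot: [-0.0, 0.692, 0.722, 0.0]
wrist_force: [-0.4, 0.0, 0.7]
opening: 42.8
gripper_force: 0.0
```

Emit:
move_arm:
  plan:
    - [[0,1,0],[0,0,0]]
    - [[0,2,0],[0,0,0]]
    - [[0,3,0],[0,0,0]]
    - [[0,3,0],[0,0,0]]
    - [[0,3,0],[0,0,0]]

```text
time: 5.43
position: [495.6, -173.6, 157.1]
ee_rot: [0.0, 0.691, 0.723, -0.0]
wrist_force: [0.6, -0.5, 0.1]
opening: 43.0
gripper_force: 0.0
```

```bash
python3 - <<'E'
from m import *
import cv2
a=r.read_camera("top")["image"][150:300,290:450,::-1];b=r.read_camera("scene")["image"][140:290,270:430,::-1]
cv2.imwrite("pics/t3.png",cv2.resize(np.hstack([a,b]),None,fx=2.5,fy=2.5,interpolation=2))
E
```

```text
(no output)
```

View pics/t3.png

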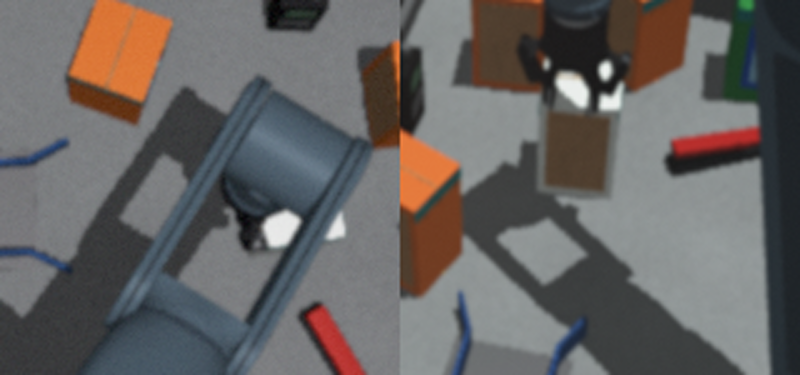

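```bash
python3 - <<'E'
from m import *
import cv2,pickle
o=r.observe();print(o["time"],o["position"],o["wrist_force"],o["qpos"],o["moment"])
for n in("scene","top"):
    c=r.read_camera(n)
    for dz in (0,30):
        p=c["intrinsics"]@(c["R"]@(o["position"]+[0,0,dz])+c["t"]);print(n,p[:2]/p[2])
c=wrist("pics/w2.png");pickle.dump(c,open("w2.pkl","wb"))
E
```

```text
5.5333 [ 495.67259792 -174.44758453  157.10142935] [ 0.31085889  0.16377398 -0.93958353] [-5.50626085e-01  2.43628175e-01  1.65106321e+00 -3.17299760e-04
  1.24644178e+00 -5.93710922e-01] [ 0.00099899 -0.00374177 -0.03220953]
scene [337.56673678 191.00486977]
scene [337.90914567 184.6147044 ]
top [385.18055433 229.03964219]
top [386.35629099 227.93488036]
```

View pics/w2.png

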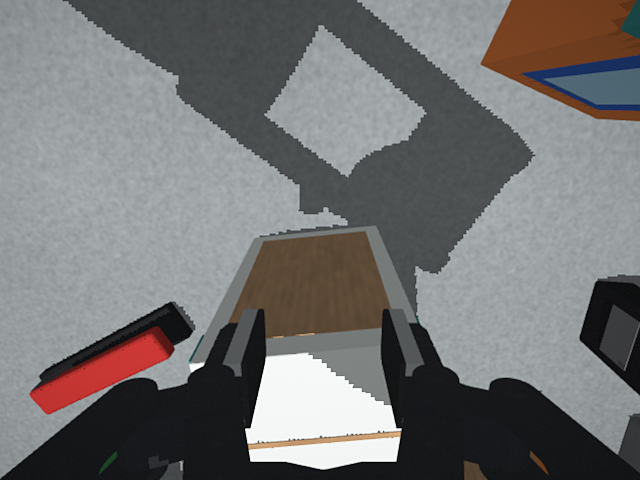

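The carton hasn't moved. The fingertips passed over it, so the half-open tips sit well behind the nominal TCP. I'll go back over it and come in lower.

Emit:
move_arm:
  plan:
    - [[0,0,4],[0,0,0]]
    - [[0,-3,5],[0,0,0]]
    - [[0,-6,5],[0,0,0]]
    - [[0,-9,5],[0,0,0]]
    - [[0,-12,5],[0,0,0]]
    - [[0,-14.5,5],[0,0,0]]
    - [[0,-16,5],[0,0,0]]
    - [[0,-16,5],[0,0,0]]

```text
time: 6.35
position: [494.9, -337.6, 206.3]
ee_rot: [0.0, 0.693, 0.721, -0.0]
wrist_force: [-0.3, 0.2, -0.3]
opening: 42.9
gripper_force: 0.0
```

Emit:
move_arm:
  plan:
    - [[0,0,-3],[0,0,0]]
    - [[0,0,-6],[0,0,0]]
    - [[0,0,-8],[0,0,0]]
    - [[0,0,-9],[0,0,0]]
    - [[0,0,-9],[0,0,0]]
    - [[0,0,-9],[0,0,0]]

```text
time: 6.85
position: [495.8, -333.6, 117.4]
ee_rot: [-0.0, 0.692, 0.722, 0.0]
wrist_force: [-0.4, 0.1, 0.5]
opening: 42.6
gripper_force: 0.0
```

Emit:
move_arm:
  plan:
    - [[0,0.6,0],[0,0,0]]
    - [[0,1.2,0],[0,0,0]]
    - [[0,1.8,0],[0,0,0]]
    - [[0,2.4,0],[0,0,0]]
    - [[0,3,0],[0,0,0]]
    - [[0,3.6,0],[0,0,0]]
    - [[0,4.2,0],[0,0,0]]

```text
time: 7.43
position: [495.7, -291.9, 117.4]
ee_rot: [0.001, 0.692, 0.722, -0.0]
wrist_force: [-1.2, -1.8, 1.4]
opening: 42.7
gripper_force: 0.7
```

```bash
cat >>m.py <<'E'
def sides(fn,ax,ay,bx,by,w=160,h=150):
    import cv2
    a=r.read_camera("top")["image"][ay:ay+h,ax:ax+w,::-1];b=r.read_camera("scene")["image"][by:by+h,bx:bx+w,::-1]
    cv2.imwrite(fn,cv2.resize(np.hstack([a,b]),None,fx=2.5,fy=2.5,interpolation=2))
E
python3 - <<'E'
from m import *
o=r.observe();print(o["position"],o["wrist_force"],o["moment"])
E
```

```text
[ 495.69695533 -291.88270833  117.40874623] [-1.15166613 -1.84342936  1.4258452 ] [-0.25981897  0.07029738  0.02373917]
```

Contact at about 2 N. I'll continue.

Emit:
move_arm:
  plan:
    - [[0,0.8,0],[0,0,0]]
    - [[0,1.6,0],[0,0,0]]
    - [[0,2.4,0],[0,0,0]]
    - [[0,3.2,0],[0,0,0]]
    - [[0,4,0],[0,0,0]]

```text
time: 7.85
position: [495.4, -251.1, 116.9]
ee_rot: [-0.0, 0.692, 0.722, 0.0]
wrist_force: [-0.5, 0.0, 0.4]
opening: 42.9
gripper_force: 0.3
```

```bash
python3 - <<'E'
from m import *
sides("pics/t4.png",330,160,270,140)
E
```

```text
(no output)
```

View pics/t4.png

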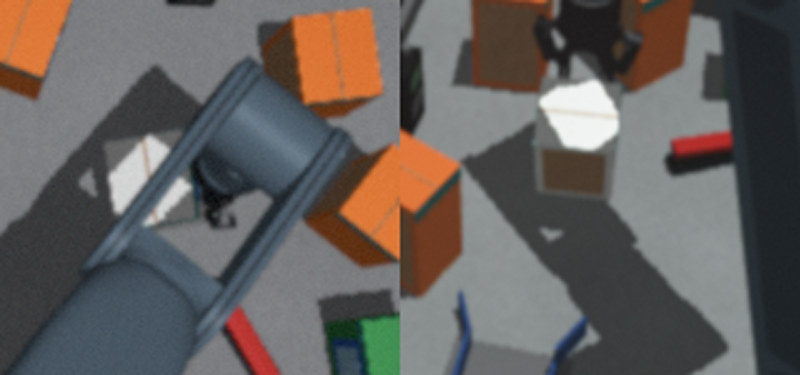

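The carton is tipping towards the holder: its lid is now at crop (150,180). I'll continue until it falls.

Emit:
move_arm:
  plan:
    - [[0,0.8,0],[0,0,0]]
    - [[0,1.6,0],[0,0,0]]
    - [[0,2.4,0],[0,0,0]]
    - [[0,3.2,0],[0,0,0]]
    - [[0,4,0],[0,0,0]]
    - [[0,4.4,0],[0,0,0]]
    - [[0,4.4,0],[0,0,0]]
    - [[0,4.4,0],[0,0,0]]
    - [[0,4.4,0],[0,0,0]]

```text
time: 8.7
position: [495.7, -208.4, 117.1]
ee_rot: [0.0, 0.692, 0.722, -0.0]
wrist_force: [0.2, 0.3, 0.6]
opening: 42.9
gripper_force: 0.0
```

```bash
python3 - <<'E'
from m import *
import cv2
for n in("top","scene"):
    c=r.read_camera(n);im=c["image"].astype(int);cv2.imwrite(f"pics/{n}5.png",c["image"][:,:,::-1])
    b=((im[...,2]-im[...,0]>45)&(im[...,2]>90)).astype("uint8")
    k,l,s,ce=cv2.connectedComponentsWithStats(b)
    for i in range(1,k):
        if s[i,4]>60: print(n,s[i],ce[i].round(1),ray(c,ce[i],90).round())
E
```

```text
top [ 531  126   34   46 1015] [548.3 146.9] [ 754. -670.   90.]
top [568 127  34  45 984] [585.2 147.6] [ 753. -780.   90.]
top [263 206  54  11 105] [291.4 212.9] [548.  96.  90.]
top [245 214   3  39  82] [246.4 231.8] [491. 228.  90.]
top [326 225  10  26 163] [330.4 236.8] [478. -20.  90.]
top [350 226  27  20 276] [362.8 234.1] [ 487. -116.   90.]
top [336 231  10  17  63] [339.9 235.5] [482. -48.  90.]
top [264 250  55   9 116] [289.8 251.7] [433.  99.  90.]
top [171 299  72  55 273] [221.  317.8] [239. 297.  90.]
top [140 311  98  72 471] [167.5 350.1] [145. 450.  90.]
scene [284  62  48  37 809] [306.4  81.2] [ 757. -725.   90.]
scene [328 209  20  20 311] [337.  217.4] [ 482. -125.   90.]
scene [318 240  24   7 112] [328.9 243.2] [481. -21.  90.]
scene [287 258  11  45  93] [293.1 281.3] [546. 141.  90.]
scene [324 267  20  44  95] [331.1 288.9] [432. 136.  90.]
scene [248 269   9   9  63] [251.8 272.8] [672. 146.  90.]
scene [282 311  40  10  95] [302.  315.4] [489. 243.  90.]
scene [ 360  356   79  109 1016] [395.5 422.1] [174. 474.  90.]
```

Emit:
move_arm:
  plan:
    - [[0,0,3.5],[0,0,0]]
    - [[0,0,7],[0,0,0]]
    - [[0,2,11],[0,0,0]]
    - [[0,5,14],[0,0,0]]
    - [[0,8,17],[0,0,0]]
    - [[0,11,20],[0,0,0]]
    - [[0,14,23],[0,0,0]]
    - [[0,17,26],[0,0,0]]
    - [[0,20,29],[0,0,0]]
    - [[0,22,31],[0,0,0]]

```text
time: 9.63
position: [495.3, 13.3, 429.4]
ee_rot: [0.001, 0.692, 0.722, 0.001]
wrist_force: [1.4, 0.5, 0.3]
opening: 43.0
gripper_force: 0.0
```

Emit:
move_arm:
  plan:
    - [[0,0,0],[0,0,0]]
    - [[0,0,0],[0,0,0]]
    - [[0,0,0],[0,0,0]]

```text
time: 9.88
position: [495.4, 11.3, 426.1]
ee_rot: [-0.0, 0.692, 0.722, -0.001]
wrist_force: [0.5, 0.6, -0.1]
opening: 42.6
gripper_force: 0.0
```

```bash
python3 - <<'E'
from m import *
import pickle
c=wrist("pics/w3.png");pickle.dump(c,open("w3.pkl","wb"))
E
```

```text
(no output)
```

View pics/w3.png

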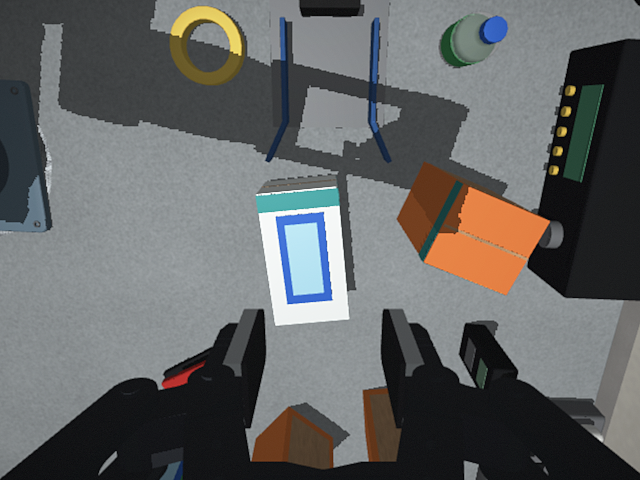

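The carton lies window up. Its top corners are at (257,195), (338,187), (350,319) and (274,326), and the holder mouth corners are at (286,120) and (372,121).

```bash
cat >hp.py <<'E'
from m import *
def rep(c,car,mo,en):
    C=[ray(c,p,90)[:2] for p in car]; m=[ray(c,p,40)[:2] for p in mo]; e=[ray(c,p,40)[:2] for p in en]
    M=(m[0]+m[1])/2;E=(e[0]+e[1])/2;u=(E-M)/np.linalg.norm(E-M)
    a=(m[1]-m[0])+(e[1]-e[0]);ang=[np.arctan2(-u[0],u[1]),np.arctan2(a[1],a[0])]
    L=(C[0]+C[1])/2;T=(C[2]+C[3])/2;v=L-T
    u=np.array([-np.sin(np.mean(ang)),np.cos(np.mean(ang))]);n=np.array([-u[1],u[0]])  # holder y = left
    print("mouth",M,"yaw",ang,"L",L,"T",T,"car yaw",np.arctan2(-v[0],v[1]),"len",np.linalg.norm(v))
    print("lead in holder",(L-M)@u,(L-M)@n,"trail",(T-M)@u,(T-M)@n)
if __name__=="__main__":
    import pickle
    rep(pickle.load(open("w3.pkl","rb")),[(257,195),(338,187),(350,319),(274,326)],[(286,120),(372,121)],[(282,18),(376,18)])
E
python3 hp.py
```

```text
mouth [501.46453283  72.17769075] yaw [np.float64(0.04797179222030751), np.float64(0.037870798372658096)] L [466.53151315  -9.56206996] T [ 490.33846908 -186.13323088] car yaw 0.13402102335112534 len 178.16886939535013
lead in holder -80.16557010462655 38.408146459317074 trail -257.59562465668625 22.199452395005302
```

Emit:
move_arm:
  plan:
    - [[-2,-2,-2],[0,0,0.12]]
    - [[-4,-4,-4],[0,0,0.24]]
    - [[-6,-6,-6],[0,0,0.36]]
    - [[-8,-8,-8],[0,0,0.48]]
    - [[-10,-10,-10],[0,0,0.6]]
    - [[-11,-10.5,-12],[0,0,0.72]]
    - [[-11,-10.5,-14],[0,0,0.84]]
    - [[-11,-10.5,-16],[0,0,0.96]]
    - [[-11,-10.5,-18],[0,0,1.08]]
    - [[-11,-10.5,-20],[0,0,1.2]]
  grip: 0.6

```text
time: 10.77
position: [384.0, -93.9, 224.6]
ee_rot: [-0.001, 0.162, 0.987, 0.0]
wrist_force: [-0.2, -0.2, -0.2]
opening: 68.3
gripper_force: 0.0
```

Emit:
move_arm:
  plan:
    - [[0,0,-2],[0,0,0.12]]
    - [[0,0,-4],[0,0,0.24]]
    - [[0,0,-6],[0,0,0.36]]
    - [[0,0,-9],[0,0,0.375]]
    - [[0,0,-12],[0,0,0.375]]
    - [[0,0,-15],[0,0,0.375]]
    - [[0,0,-17.5],[0,0,0.375]]
    - [[0,0,-19],[0,0,0.375]]
    - [[0,0,-19],[0,0,0.375]]

```text
time: 11.52
position: [381.2, -92.0, 33.1]
ee_rot: [-0.004, -0.023, 1.0, 0.002]
wrist_force: [-1.0, 0.3, -0.5]
opening: 68.2
gripper_force: 0.0
```

Emit:
move_arm:
  plan:
    - [[1,0,0],[0,0,0]]
    - [[2,0,0],[0,0,0]]
    - [[2.8,0,0],[0,0,0]]
    - [[3.4,0,0],[0,0,0]]
    - [[4,0,0],[0,0,0]]
    - [[4.5,0,0],[0,0,0]]
    - [[5,0,0],[0,0,0]]
    - [[5.5,0,0],[0,0,0]]
    - [[5.5,0,0],[0,0,0]]

```text
time: 12.27
position: [441.9, -93.4, 37.2]
ee_rot: [0.001, -0.024, 1.0, -0.0]
wrist_force: [-0.3, -0.4, -0.3]
opening: 68.5
gripper_force: 0.0
```

```bash
cat >seg.py <<'E'
from m import *
import cv2
# white top + teal + blue window of carton in the top camera at z=90: min-area rectangle
def top(x0=300,x1=440,y0=190,y1=280):
    c=r.read_camera("top");im=c["image"].astype(int)
    R,G,B=im[...,0],im[...,1],im[...,2]
    teal=(G-R>40)&(abs(G-B)<40)
    blue=(B-R>50)&(B>110)
    out={}
    for n,m in(("teal",teal),("blue",blue)):
        k=np.zeros(m.shape,"uint8");k[y0:y1,x0:x1]=m[y0:y1,x0:x1]
        p=cv2.findNonZero(k)
        if p is None: continue
        q=cv2.boxPoints(cv2.minAreaRect(p))
        print(n,len(p),[ray(c,v,90)[:2].round() for v in q])
if __name__=="__main__":
    o=r.observe();print(o["wrist_force"],o["position"]); top()
E
python3 seg.py
```

```text
[-0.33663964 -0.38705966 -0.29315505] [441.91989319 -93.44340913  37.24995365]
teal 116 [array([448., -16.]), array([546., -16.]), array([ 547., -146.]), array([ 449., -146.])]
blue 170 [array([545., 103.]), array([ 620., -133.]), array([ 498., -170.]), array([424.,  64.])]
```

Emit:
move_arm:
  plan:
    - [[-2,0,0],[0,0,0]]
    - [[-3,0,3],[0,0,0]]
    - [[-3,0,7],[0,0,0]]
    - [[-3,0,11],[0,0,-0.12]]
    - [[-3,0,15],[0,0,-0.24]]
    - [[-2,2,18],[0,0,-0.36]]
    - [[-1,4,21],[0,0,-0.48]]
    - [[0,6,24],[0,0,-0.6]]
    - [[2,8,27],[0,0,-0.72]]
    - [[4,10,30],[0,0,-0.84]]
  grip: 0

```text
time: 13.15
position: [480.8, 7.9, 339.1]
ee_rot: [0.001, 0.389, 0.921, 0.0]
wrist_force: [1.4, -1.6, 0.5]
opening: 42.8
gripper_force: 0.0
```

Emit:
move_arm:
  plan:
    - [[1,0.5,3],[0,0,-0.12]]
    - [[1.7,0.5,6],[0,0,-0.24]]
    - [[1.7,0.5,9],[0,0,-0.36]]
    - [[1.7,0.5,9],[0,0,-0.48]]
    - [[1.7,0.5,9],[0,0,-0.6]]
    - [[1.7,0.5,9],[0,0,-0.73]]
    - [[1.7,0.5,9],[0,0,-0.73]]
    - [[1.7,0.5,9],[0,0,-0.73]]

```text
time: 13.82
position: [497.6, 11.8, 426.9]
ee_rot: [0.0, 0.689, 0.725, 0.0]
wrist_force: [-0.4, 0.3, 0.2]
opening: 42.6
gripper_force: 0.0
```

```bash
python3 - <<'E'
from m import *
import pickle
c=wrist("pics/w4.png");pickle.dump(c,open("w4.pkl","wb"))
E
```

```text
(no output)
```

View pics/w4.png

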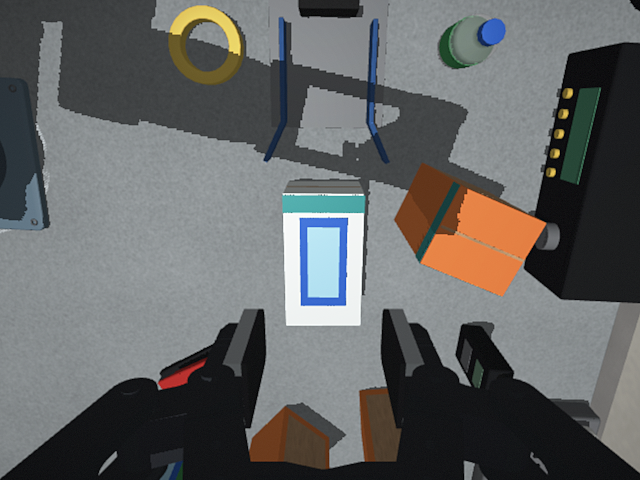

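The carton is now straight. Its top corners are at (283,195), (365,195), (360,326) and (286,326), and the mouth corners are at (285,120) and (370,121).

```bash
python3 - <<'E'
from hp import *
import pickle
rep(pickle.load(open("w4.pkl","rb")),[(283,195),(365,195),(360,326),(286,326)],[(285,120),(370,121)],[(281,18),(375,18)])
E
```

```text
mouth [501.79785729  72.7054549 ] yaw [np.float64(0.05008188568104569), np.float64(0.046206307641127126)] L [501.7070502  -12.58729571] T [ 509.70813186 -190.43667579] car yaw 0.044957651023674675 len 178.0292652960827
lead in holder -85.18955149671218 4.1954581644749815 trail -263.21791298920175 4.762737780235305
```

Emit:
move_arm:
  plan:
    - [[0.5,-4,0],[0,0,0]]
    - [[1,-8,-2],[0,0,0]]
    - [[1.7,-12,-4],[0,0,0]]
    - [[1.7,-16,-6],[0,0,0]]
    - [[1.7,-20,-8],[0,0,0]]
    - [[1.7,-24,-10],[0,0,0]]
    - [[1.7,-25.7,-13],[0,0,0]]
    - [[1.7,-25.7,-16],[0,0,0]]
    - [[1.7,-25.7,-19],[0,0,0]]
    - [[1.7,-25.7,-22],[0,0,0]]
  grip: 0.6

```text
time: 14.7
position: [513.8, -246.0, 204.9]
ee_rot: [-0.0, 0.689, 0.724, 0.0]
wrist_force: [0.2, 0.1, 0.3]
opening: 68.4
gripper_force: 0.0
```

Emit:
move_arm:
  plan:
    - [[0,0,-3],[0,0,0]]
    - [[0,0,-6],[0,0,0]]
    - [[0,0,-9],[0,0,0]]
    - [[0,0,-12],[0,0,0]]
    - [[0,0,-15],[0,0,0]]
    - [[0,0,-16.5],[0,0,0]]
    - [[0,0,-17],[0,0,0]]
    - [[0,0,-17],[0,0,0]]

```text
time: 15.37
position: [513.6, -244.6, 35.5]
ee_rot: [-0.002, 0.689, 0.725, -0.0]
wrist_force: [1.0, 1.0, -0.0]
opening: 68.6
gripper_force: 0.0
```

Emit:
move_arm:
  plan:
    - [[-0.1,1.5,0],[0,0,0]]
    - [[-0.15,3,0],[0,0,0]]
    - [[-0.2,4,0],[0,0,0]]
    - [[-0.25,5,0],[0,0,0]]
    - [[-0.3,6,0],[0,0,0]]
    - [[-0.35,7,0],[0,0,0]]
    - [[-0.4,8,0],[0,0,0]]
    - [[-0.45,9,0],[0,0,0]]
    - [[-0.5,10,0],[0,0,0]]
    - [[-0.52,11,0],[0,0,0]]

```text
time: 16.2
position: [509.2, -134.3, 37.1]
ee_rot: [0.0, 0.69, 0.724, -0.0]
wrist_force: [0.2, -1.5, 1.6]
opening: 68.3
gripper_force: 1.3
```

```bash
python3 seg.py
```

```text
[ 0.2461701  -1.46000049  1.55054056] [ 509.216523   -134.28624228   37.06487367]
teal 323 [array([542.,  56.]), array([549., -78.]), array([447., -83.]), array([441.,  51.])]
blue 638 [array([569.,  68.]), array([571., -92.]), array([431., -93.]), array([430.,  66.])]
```

Emit:
move_arm:
  plan:
    - [[-0.03,0.8,0],[0,0,0]]
    - [[-0.06,1.6,0],[0,0,0]]
    - [[-0.1,2.4,0],[0,0,0]]
    - [[-0.14,3.2,0],[0,0,0]]
    - [[-0.18,4,0],[0,0,0]]
    - [[-0.22,4.8,0],[0,0,0]]
    - [[-0.26,5.6,0],[0,0,0]]
    - [[-0.3,6.4,0],[0,0,0]]

```text
time: 16.92
position: [506.2, -70.4, 37.0]
ee_rot: [-0.0, 0.69, 0.724, -0.0]
wrist_force: [0.6, -2.1, 0.7]
opening: 68.5
gripper_force: 1.2
```

```bash
python3 seg.py; python3 -c "
import seg;seg.top(230,380,190,280)"
```

```text
[ 0.63086485 -2.05792642  0.71117435] [506.21260101 -70.35823123  36.97337983]
teal 117 [array([513.,  70.]), array([513., -16.]), array([478., -16.]), array([477.,  70.])]
blue 318 [array([569.,  71.]), array([570., -30.]), array([439., -31.]), array([439.,  69.])]
teal 375 [array([542., 122.]), array([549., -10.]), array([447., -15.]), array([440., 116.])]
blue 780 [array([542., 243.]), array([576., -20.]), array([452., -35.]), array([419., 226.])]
```

Emit:
move_arm:
  plan:
    - [[-0.03,0.7,0],[0,0,0]]
    - [[-0.06,1.4,0],[0,0,0]]
    - [[-0.1,2.1,0],[0,0,0]]
    - [[-0.13,2.8,0],[0,0,0]]
    - [[-0.17,3.6,0],[0,0,0]]

```text
time: 17.43
position: [504.5, -34.5, 36.9]
ee_rot: [-0.0, 0.69, 0.724, -0.0]
wrist_force: [0.4, -1.5, -0.9]
opening: 68.7
gripper_force: 0.7
```

Emit:
move_arm:
  plan:
    - [[0,0.15,0],[0,0,0]]
    - [[-0.01,0.3,0],[0,0,0]]
    - [[-0.02,0.45,0],[0,0,0]]
    - [[-0.03,0.6,0],[0,0,0]]
    - [[-0.04,0.7,0],[0,0,0]]
    - [[-0.04,0.8,0],[0,0,0]]
    - [[-0.04,0.8,0],[0,0,0]]

```text
time: 18.02
position: [504.2, -27.1, 37.0]
ee_rot: [-0.0, 0.69, 0.724, 0.0]
wrist_force: [-0.1, -1.2, 0.3]
opening: 68.5
gripper_force: 0.3
```

```bash
python3 - <<'E'
from m import *
import cv2,pickle
t=r.read_camera("top")
im=cv2.imread("pics/top1.png").astype(int).sum(2)
print(im[228:238,254:268])
for x in(260,261,262,263):print(x,ray(t,(x,233),55)[1],ray(t,(x,233),5)[1])
w=cv2.imread("pics/w1.png").astype(int).sum(2);c=pickle.load(open("w1.pkl","rb"))
print(w[30:62,312],w[30:62,345])
for y in range(36,58,2):print(y,ray(c,(328,y),55)[1].round(1),ray(c,(328,y),5)[1].round(1))
E
python3 -c "
import seg;seg.top(230,340,190,280)"
```

```text
[[309 246 130  74  74  71 119 221 313 348 344 345 339 343]
 [313 235 147  98  80  88 110 230 316 345 345 347 338 344]
 [289 215 129  91  71  72 114 210 322 343 347 348 336 345]
 [280 209 118  93  85  62 115 220 321 346 339 346 349 350]
 [351 300 164  97  95  72 113 224 327 339 346 346 355 343]
 [448 384 224 105  83  70  99 217 318 350 352 344 349 352]
 [458 396 218 101  86  83 100 217 318 342 352 345 346 349]
 [380 327 190 103  87 100 126 219 323 342 348 339 352 348]
 [340 281 176 103  92  91 115 226 322 345 349 349 343 355]
 [337 282 167 101  92  99 138 236 318 343 348 357 352 345]]
260 191.49453305086237 196.65769039987424
261 188.4799762424355 193.55808488360478
262 185.46545400026528 190.45851490879852
263 182.45096632375734 187.35898047484423
[450 452 449 449 451 450 457 479 349 126 110 121 124 118 119 116 120 119
 129 111  64  49  48  14 288 439 472 462 460 463 460 459] [442 439 439 439 439 440 440 458 364 179 105 113 117 128 128 120 120 123
 118 118  75  49  55  36  72 282 430 457 448 446 448 452]
36 210.7 217.6
38 208.6 215.3
40 206.6 213.0
42 204.5 210.8
44 202.4 208.5
46 200.3 206.2
48 198.2 203.9
50 196.1 201.6
52 194.0 199.3
54 191.9 197.0
56 189.8 194.7
teal 419 [array([542., 163.]), array([548.,  31.]), array([443.,  26.]), array([437., 157.])]
blue 809 [array([544., 234.]), array([553.,  16.]), array([437.,  11.]), array([428., 228.])]
```

Emit:
move_arm:
  plan:
    - [[-0.01,0.3,0],[0,0,0]]
    - [[-0.03,0.6,0],[0,0,0]]
    - [[-0.04,0.9,0],[0,0,0]]
    - [[-0.06,1.2,0],[0,0,0]]
    - [[-0.07,1.4,0],[0,0,0]]
    - [[-0.08,1.6,0],[0,0,0]]
    - [[-0.09,1.8,0],[0,0,0]]
    - [[-0.1,2,0],[0,0,0]]
    - [[-0.1,2,0],[0,0,0]]

```text
time: 18.87
position: [503.2, -6.7, 37.0]
ee_rot: [-0.0, 0.69, 0.724, 0.0]
wrist_force: [0.4, -0.2, 0.4]
opening: 67.9
gripper_force: 0.0
```

```bash
python3 -c "
import seg;seg.top(230,340,190,280)
c=seg.r.read_camera('top')['image'].astype(int).sum(2);print(c[228:238:3,252:280])"
```

```text
teal 437 [array([541., 183.]), array([547.,  51.]), array([443.,  47.]), array([437., 178.])]
blue 839 [array([434., 235.]), array([544., 233.]), array([538.,  32.]), array([429.,  35.])]
[[354 345 321 239 148  92  82  81 160 328 430 387 351 341 351 351 370 475
  600 600 456 364 358 414 514 581 592 597]
 [323 314 282 199 129  91  86  83 165 365 484 404 353 337 351 346 375 469
  595 600 461 358 361 412 502 582 600 599]
 [482 483 471 391 232  91  87 100 173 358 475 416 351 353 350 347 366 448
  558 608 488 378 358 388 486 573 595 597]
 [350 341 341 286 177 105 100 102 156 312 412 385 349 351 348 351 361 419
  545 608 521 399 359 388 473 567 592 588]]
```

Emit:
move_arm:
  plan:
    - [[0,0.05,0],[0,0,0]]
    - [[0,0.1,0],[0,0,0]]
    - [[-0.01,0.15,0],[0,0,0]]
    - [[-0.01,0.2,0],[0,0,0]]
    - [[-0.01,0.2,0],[0,0,0]]

```text
time: 19.38
position: [503.1, -5.2, 37.0]
ee_rot: [0.0, 0.69, 0.724, 0.0]
wrist_force: [0.4, -1.8, -1.0]
opening: 68.6
gripper_force: 0.6
```

Emit:
move_arm:
  plan:
    - [[0,0.03,0],[0,0,0]]
    - [[0,0.06,0],[0,0,0]]
    - [[0,0.06,0],[0,0,0]]

```text
time: 19.63
position: [503.2, -4.6, 37.0]
ee_rot: [0.0, 0.69, 0.724, 0.0]
wrist_force: [0.2, -1.5, -0.7]
opening: 68.7
gripper_force: 0.6
```

Emit:
move_arm:
  plan:
    - [[0,0.02,0],[0,0,0]]
    - [[0,0.04,0],[0,0,0]]
    - [[0,0.06,0],[0,0,0]]
    - [[0,0.07,0],[0,0,0]]
    - [[0,0.07,0],[0,0,0]]

```text
time: 20.05
position: [503.1, -3.9, 37.0]
ee_rot: [-0.0, 0.69, 0.724, -0.0]
wrist_force: [0.9, -2.0, -0.1]
opening: 68.2
gripper_force: 0.7
```

Emit:
move_arm:
  plan:
    - [[0,0.02,0],[0,0,0]]
    - [[0,0.04,0],[0,0,0]]
    - [[0,0.06,0],[0,0,0]]
    - [[0,0.07,0],[0,0,0]]
    - [[0,0.07,0],[0,0,0]]

```text
time: 20.47
position: [503.1, -3.1, 37.0]
ee_rot: [-0.0, 0.69, 0.724, 0.0]
wrist_force: [0.2, -3.0, -1.0]
opening: 68.3
gripper_force: 0.7
```

Emit:
move_arm:
  plan:
    - [[0,0.02,0],[0,0,0]]
    - [[0,0.04,0],[0,0,0]]
    - [[0,0.05,0],[0,0,0]]
    - [[0,0.05,0],[0,0,0]]

```text
time: 20.8
position: [503.1, -2.7, 37.0]
ee_rot: [-0.0, 0.69, 0.724, -0.0]
wrist_force: [0.7, -0.5, 0.7]
opening: 68.0
gripper_force: 0.7
```

Emit:
move_arm:
  plan:
    - [[0,0.02,0],[0,0,0]]
    - [[0,0.04,0],[0,0,0]]
    - [[0,0.06,0],[0,0,0]]
    - [[0,0.07,0],[0,0,0]]
    - [[0,0.07,0],[0,0,0]]

```text
time: 21.22
position: [503.1, -2.0, 37.0]
ee_rot: [-0.0, 0.69, 0.724, -0.0]
wrist_force: [1.2, -1.0, -0.9]
opening: 68.0
gripper_force: 0.7
```

Emit:
move_arm:
  plan:
    - [[0,0.02,0],[0,0,0]]
    - [[0,0.04,0],[0,0,0]]
    - [[0,0.06,0],[0,0,0]]
    - [[0,0.07,0],[0,0,0]]
    - [[0,0.07,0],[0,0,0]]

```text
time: 21.63
position: [503.1, -1.2, 37.0]
ee_rot: [-0.0, 0.69, 0.724, 0.0]
wrist_force: [0.2, -0.6, -0.8]
opening: 68.2
gripper_force: 0.7
```

Emit:
move_arm:
  plan:
    - [[0,0.02,0],[0,0,0]]
    - [[0,0.04,0],[0,0,0]]
    - [[0,0.06,0],[0,0,0]]
    - [[0,0.07,0],[0,0,0]]
    - [[0,0.07,0],[0,0,0]]

```text
time: 22.05
position: [503.2, -0.5, 37.0]
ee_rot: [0.0, 0.69, 0.724, 0.0]
wrist_force: [0.2, -1.8, -0.9]
opening: 68.3
gripper_force: 0.7
```

Emit:
move_arm:
  plan:
    - [[0,0.02,0],[0,0,0]]
    - [[0,0.04,0],[0,0,0]]
    - [[0,0.06,0],[0,0,0]]
    - [[0,0.07,0],[0,0,0]]
    - [[0,0.07,0],[0,0,0]]

```text
time: 22.47
position: [503.1, 0.1, 37.0]
ee_rot: [0.0, 0.69, 0.724, 0.0]
wrist_force: [1.0, -1.0, -1.2]
opening: 68.0
gripper_force: 0.7
```

Emit:
move_arm:
  plan:
    - [[0,0.02,0],[0,0,0]]
    - [[0,0.04,0],[0,0,0]]
    - [[-0.01,0.06,0],[0,0,0]]
    - [[-0.01,0.07,0],[0,0,0]]
    - [[-0.01,0.07,0],[0,0,0]]

```text
time: 22.88
position: [503.0, 0.8, 37.0]
ee_rot: [-0.0, 0.69, 0.724, 0.0]
wrist_force: [0.2, -1.2, -0.5]
opening: 68.2
gripper_force: 0.7
```

Emit:
move_arm:
  plan:
    - [[0,0.02,0],[0,0,0]]
    - [[0,0.04,0],[0,0,0]]
    - [[0,0.06,0],[0,0,0]]
    - [[0,0.07,0],[0,0,0]]
    - [[0,0.07,0],[0,0,0]]

```text
time: 23.3
position: [503.0, 1.5, 37.0]
ee_rot: [-0.0, 0.69, 0.724, 0.0]
wrist_force: [0.8, -1.1, -1.9]
opening: 68.6
gripper_force: 0.7
```

Emit:
move_arm:
  plan:
    - [[0,0.02,0],[0,0,0]]
    - [[0,0.04,0],[0,0,0]]
    - [[0,0.06,0],[0,0,0]]
    - [[0,0.08,0],[0,0,0]]
    - [[0,0.08,0],[0,0,0]]

```text
time: 23.72
position: [503.0, 2.4, 37.0]
ee_rot: [0.0, 0.69, 0.724, 0.0]
wrist_force: [1.2, -1.8, -0.8]
opening: 68.4
gripper_force: 0.7
```

Emit:
move_arm:
  plan:
    - [[0,0.02,0],[0,0,0]]
    - [[0,0.04,0],[0,0,0]]
    - [[0,0.06,0],[0,0,0]]
    - [[0,0.08,0],[0,0,0]]
    - [[0,0.08,0],[0,0,0]]

```text
time: 24.13
position: [503.0, 3.2, 37.0]
ee_rot: [-0.0, 0.69, 0.724, -0.0]
wrist_force: [-0.1, -1.1, -0.8]
opening: 68.3
gripper_force: 0.7
```

Emit:
move_arm:
  plan:
    - [[0,0.02,0],[0,0,0]]
    - [[0,0.04,0],[0,0,0]]
    - [[0,0.06,0],[0,0,0]]
    - [[0,0.08,0],[0,0,0]]
    - [[0,0.08,0],[0,0,0]]

```text
time: 24.55
position: [503.0, 4.0, 37.0]
ee_rot: [-0.0, 0.69, 0.724, 0.0]
wrist_force: [-0.3, -2.2, -1.1]
opening: 68.1
gripper_force: 0.7
```

```bash
python3 -c "
import seg;seg.top(230,340,190,280)
c=seg.r.read_camera('top')['image'].astype(int).sum(2);print(c[228:238:3,252:272])"
```

```text
teal 444 [array([541., 192.]), array([543.,  58.]), array([439.,  57.]), array([438., 190.])]
blue 835 [array([434., 235.]), array([544., 233.]), array([538.,  44.]), array([429.,  47.])]
[[348 345 325 244 131 158 264 346 345 350 347 349 347 395 521 621 556 413
  343 372]
 [319 302 286 210 133 160 292 399 367 351 351 347 349 397 523 624 562 421
  356 365]
 [474 475 468 402 232 171 323 431 383 351 346 353 355 395 525 639 619 449
  357 367]
 [348 346 335 291 166 173 317 432 390 353 351 349 350 395 514 651 612 449
  351 371]]
```

Emit:
move_arm:
  plan:
    - [[0,0.02,0],[0,0,0]]
    - [[0,0.04,0],[0,0,0]]
    - [[0,0.06,0],[0,0,0]]
    - [[0,0.07,0],[0,0,0]]
    - [[0,0.07,0],[0,0,0]]

```text
time: 25.07
position: [503.1, 4.1, 37.1]
ee_rot: [0.0, 0.69, 0.724, -0.0]
wrist_force: [0.2, -4.6, -0.7]
opening: 68.1
gripper_force: 2.6
```

Emit:
move_arm:
  plan:
    - [[0,0.02,0],[0,0,0]]
    - [[0,0.04,0],[0,0,0]]
    - [[0,0.06,0],[0,0,0]]
    - [[0,0.06,0],[0,0,0]]
    - [[0,0.06,0],[0,0,0]]

```text
time: 25.48
position: [503.2, 4.2, 37.2]
ee_rot: [0.001, 0.69, 0.724, -0.0]
wrist_force: [-0.4, -6.4, 0.5]
opening: 68.5
gripper_force: 3.7
```

Emit:
move_arm:
  plan:
    - [[0,0.03,0],[0,0,0]]
    - [[0,0.06,0],[0,0,0]]
    - [[0,0.09,0],[0,0,0]]
    - [[0,0.1,0],[0,0,0]]
    - [[0,0.1,0],[0,0,0]]
    - [[0,0.1,0],[0,0,0]]

```text
time: 25.98
position: [503.3, 4.2, 37.3]
ee_rot: [0.001, 0.69, 0.724, -0.001]
wrist_force: [-0.4, -11.2, 0.3]
opening: 68.1
gripper_force: 5.6
```

Hold at about 11 to 12 N for a second.

Emit:
move_arm:
  plan:
    - [[0,0.02,0],[0,0,0]]
    - [[0,0.02,0],[0,0,0]]
    - [[0,0.02,0],[0,0,0]]
    - [[0,0.02,0],[0,0,0]]
    - [[0,0.02,0],[0,0,0]]
    - [[0,0.02,0],[0,0,0]]
    - [[0,0.02,0],[0,0,0]]
    - [[0,0.02,0],[0,0,0]]
    - [[0,0.02,0],[0,0,0]]
    - [[0,0.02,0],[0,0,0]]

```text
time: 26.82
position: [503.4, 4.2, 37.3]
ee_rot: [0.001, 0.69, 0.724, -0.001]
wrist_force: [-1.1, -11.7, 0.9]
opening: 68.2
gripper_force: 5.9
```

```bash
python3 -c "
import seg;seg.top(230,340,190,280)"
```

```text
teal 450 [array([541., 192.]), array([543.,  58.]), array([439.,  57.]), array([438., 190.])]
blue 829 [array([434., 235.]), array([544., 233.]), array([538.,  44.]), array([429.,  47.])]
```

Emit:
move_arm:
  plan:
    - [[0,-0.3,0],[0,0,0]]
    - [[0,-1,0],[0,0,0]]
    - [[0.1,-2.5,0],[0,0,0]]
    - [[0.2,-5,0],[0,0,0]]
    - [[0.3,-7,0],[0,0,0]]
    - [[0.3,-7,4],[0,0,0]]
    - [[0.3,-7,8],[0,0,0]]
    - [[0.3,-7,12],[0,0,0]]
    - [[0.3,-7,16],[0,0,0]]
    - [[0.3,-7,20],[0,0,0]]

```text
time: 27.7
position: [505.4, -63.0, 238.9]
ee_rot: [-0.001, 0.69, 0.724, 0.0]
wrist_force: [1.5, -0.4, -0.3]
opening: 68.5
gripper_force: 0.0
```

Emit:
move_arm:
  plan:
    - [[0,-3,3],[0,0,0]]
    - [[0,-6,6],[0,0,0]]
    - [[0,-6,9],[0,0,0]]
    - [[0,-6,9],[0,0,0]]
    - [[0,-6,9],[0,0,0]]
    - [[0,-6,9],[0,0,0]]

```text
time: 28.2
position: [505.6, -122.9, 326.1]
ee_rot: [-0.001, 0.69, 0.724, 0.0]
wrist_force: [-0.7, 0.9, 0.3]
opening: 68.4
gripper_force: 0.0
```

```bash
python3 - <<'E'
from m import *
import seg
seg.top(230,340,190,280)
c=wrist("pics/w5.png")
im=c and __import__("cv2").imread("pics/w5.png").astype(int)
B,G,R=im[...,0],im[...,1],im[...,2]
w=((im.min(2)>200)).astype("uint8");w[:, :200]=0;w[:,450:]=0
import cv2
k,l,s,ce=cv2.connectedComponentsWithStats(w);i=1+s[1:,4].argmax();q=cv2.boxPoints(cv2.minAreaRect(cv2.findNonZero((l==i).astype("uint8"))))
print(s[i],[ (v.round(),ray(c,v,90)[:2].round(1)) for v in q])
E
```

```text
teal 625 [array([541., 192.]), array([543.,  58.]), array([439.,  57.]), array([438., 190.])]
blue 1124 [array([562., 235.]), array([570.,  26.]), array([434.,  21.]), array([426., 228.])]
[ 288    0   95   34 2272] [(array([288.,  33.], dtype=float32), array([469. ,  15.3])), (array([288.,   0.], dtype=float32), array([468.4,  40.9])), (array([382.,   0.], dtype=float32), array([548.5,  44.8])), (array([382.,  33.], dtype=float32), array([550.8,  19.3]))]
```

```bash
python3 -c "
from bench import r
print(r.close_job())"
```

```text
the job is handed in; nothing more can be done
None
```

I toppled the carton onto its back, slid it into the holder and pressed it on the bumper at about 11 N for a second, with the arm then withdrawn; the job is handed in, but no verdict came back.

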